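Fasten the graphite rest to the torch mount with its quarter-turn thumbscrew

ROBOT

A 6-joint arm with a two-finger parallel gripper is mounted at the origin on the work surface. World frame = base frame: x ahead of the robot, y to its left, z up, the work surface at z = 0. Lengths are in mm, angles in degrees, forces in N, time in s.
With the tool pointing down it reaches from about 350 to 775 mm from the base axis. Payload 5.5 kg.
Tool frame: the origin (TCP) lies between the finger pads; the fingertips stand 11 mm ahead of it and the grasp point (between the pads) lies 8 mm behind it (robot.tips_ahead is the distance from the TCP to the fingertips, in mm); z points along the fingers, y is the line along which they close (so a half turn about z gives the same grasp; the last joint's range is limited). The gripper opens to 85 mm and grips with 20 to 120 N. Pads are 22 mm wide; open, the fingers measure 114 mm over their backs; the gripper's body (76 mm by 85 mm) begins 54 mm behind the grasp point. The pads swing forward as they close: fully open they stand 13 mm farther back than shut.
Start: joints at [68.835, 17.945, 2.641, 74.691, 0, 82.002], TCP at [130.997, 559.92, 242.323] pointing down, gripper open.
Joint ranges: [-158.12, 158.12], [-49.38, 96.58], [-58.88, 72.47], [-126.05, 133.96], [-84.25, 85.87], [-180, 180]. Speed limits (degrees/s): [147.25, 147.25, 180, 180, 180, 180].

INTERFACE

Orientations are given as a 3x3 rotation matrix whose columns are the frame's x, y, z axes.
In Python, from workcell import sensors, camera, camera_model, order, robot gives the robot as it stands.
- The arm moves only by the tool step_arm, never from a script. Its argument "deltas" is a list of rows, each a list of 7 numbers: the shift along the tool's x, y, z normalised to -1 to 1, where 1 is 0.75 m, then the turn, a rotation vector about the tool's x, y, z normalised to -1 to 1, where 1 is 30 degrees, then the opening, from 0 (shut) to 1 (fully open). In form: [[tx, ty, tz, rx, ry, rz, gripper], ...]. A call has 1 to 12 rows; each row is the pose to reach, as a shift and turn from the pose commanded when the call began, along the tool's axes at that moment; what a row does not reach only later rows make up. A row lasts 1/12 s, in which the tool goes at most 41.7 mm and 7.16 degrees, less where a joint would pass 70% of its speed; a pose out of reach is approached as far as the arm can. A call with a number of a shift or a turn outside -1 to 1 is refused whole. A call with a gripper value outside its range is refused whole. The fingers move at their own pace and stop on an object; "grip_force" is the grip in N (left out, the last holds). Time passes only in rows, so rows that repeat a pose let the fingers close. It gives the time, the measured TCP pose, the force, the opening and the grip force at its end, in the units of the state.
- sensors.state(): the state, without advancing time (a new reading comes with each control period).
- camera(name): name is "scene" or "top"; returns the picture (384x512x3 uint8, blue, green, red); there is no depth.
- camera_model(name): a dict with "camera_matrix" (3x3 intrinsics, pixels), "R" (3x3) and "t" (3): a world point X has camera coordinates R X + t. Camera axes: x right, y down, z forward; pixel columns grow to the right and rows downward; lengths in mm; the calibration is good to about 2 mm. A picture is of the moment at which its call begins. camera_model takes no time and is no camera call.
- order.finish_job(): hands the job in; it is judged then, once.
The state is a dict: "time_s": time; "joints": joint angles; "qvel": joint speeds; "joint_torque": joint torques, N m; "ee_pos": TCP position; "ee_rot": TCP orientation; "ft_force": force on the tool from outside, world axes, zero at the start; "torque": the same for the moment, N m; "width": finger opening in mm; "finger_force": force on a finger pad.
Only numpy, scipy, OpenCV 4.12 (cv2) and the standard library are available. Lean on these libraries where they do the work, as an engineer would, in place of code of your own. Each camera call takes 0.05 s, during which the arm holds its last target. There are 200 camera calls.

TASK

Set the graphite rest into the channel of the torch mount, block end away from the torch, and let go of it. Then take the red thumbscrew from its wooden holder, feel for the spot where the rest's slot lines up with the slot of the nut plate under it, push the screw gently through both and turn it clockwise about a quarter turn, so that it stays hooked and clamps the rest. Do not force the screw or the rest against the mount, and leave the jar, the rod cup and the paddle where they are.

Things in the scene. Friction and masses are not known exactly. Their poses are not given: they have to be found in the camera images.
- mount: Fixed dark steel torch mount: a rail 72 mm wide (x), 200 mm long (y), 46 mm high, with an open-ended channel along its y axis. Origin: bench level under the rail's middle; z up. A bench torch stands beyond the +y end (y = 110 to 225 mm, lower than 150 mm). The channel is 46.5 mm wide, 6 mm deep, floor at z = 40 mm, its upper 3.5 mm flared by 2.5 mm a side.
- nut_zone (a point): Point on the channel floor (mount frame x 0, y +30, z 40 mm): middle of where the nut plate's slot may be. The brass nut plate in the floor (z 32 to 40 mm) is clamped somewhere along the channel; its slot, 26.5 mm (y) by 12.5 mm (x), is centred across the channel but up to 14 mm either way along y from this point. That is not measured.
- cavity (a point): Point on the mount at y +30, z 12 mm: floor of the empty space below the nut plate. There, stops let the screw's T head turn only clockwise seen from above, from the slot's direction by about 95 degrees, where it meets them; from about 1 rad it is securely hooked.
- rest: Loose graphite rest, about 0.26 kg. Origin: underside of its foot, under the middle of the slot; z up. Aluminium foot 44 mm (x) by 139 mm (y, from -114 to +25) by 8 mm thick, with a slot 26.5 mm (y) by 12.5 mm (x). In place, its y points along the mount's y (block towards -y, away from the torch); 1.2 mm play each side, and it slides along the channel.
- rest_block (a point): Middle of the top face of the black graphite block on the foot's -y end: block 44 mm (x) by 36 mm (y), its top 46 mm above the foot's underside, its middle at y = -94 mm in the rest's frame. Gripped by its two y faces (36 mm) it hangs level; gripped by its x faces the foot's free end may droop.
- rest_slot (a point): Middle of the slot in the rest's foot, on the foot's upper face, 8 mm above its underside. In the channel the upper face is at z = 48 mm, 2 mm above the channel's walls.
- holder: Fixed wooden block 70 x 70 x 30 mm high. In the middle of its top a slot (28 mm along its y, 14 mm along its x), in which the thumbscrew hangs upright by its washer. Origin: bench level under its middle.
- screw: Loose quarter-turn thumbscrew, 71 mm tall, 0.1 kg. Origin: middle of its lowest face; z up the screw, y along T head and wing (same after a half turn). T head 24 mm (y) by 10 mm (x) by 8 mm high, its underside rounded across (x) but its ends flat; shank 9 mm thick; collar 30 mm across from z 33 to 39 mm; flat red wing 10 mm thick (x), 36 mm wide (y), z 39 to 71 mm.
- screw_wing (a point): Point on the screw's axis in the red wing, 60 mm above its origin: the height for gripping the wing's flats.
- screw_washer (a point): Underside of the brass spring washer, 34 mm across, as it stands unpressed, 21 mm above the screw's origin. It slides up the shank by at most 8 mm against a spring: 3 N to start it, then 1.5 N per mm.
- screw_tip (a point): The screw's lowest point (its origin). Heights above the bench: 40 mm when the T head stands on the nut plate outside its slot; 27 mm when it is through and the washer lands on the rest; 24 mm when it is hooked. To turn it freely press it down to 19.5 to 23 mm (9 to 15 N), then let go: the spring lifts it to 24 mm.
- frit_jar: Loose glass jar, 52 mm across, 70 mm tall; bystander. Origin under its middle.
- rod_cup: Loose white cup, 64 mm across, 75 mm tall, glass rods standing up in it to 165 mm; bystander. Origin under its middle.
- paddle: Loose spatula-like paddle tool, 180 mm long, lying on the bench; bystander. Origin under its middle.

How it is judged:
By the outcome, as a careful person would: the job done as asked, in the order asked, and still so for the second after the job is handed in, with the robot touching nothing.
It also fails if it takes over 72 s, if anything falls off the work surface, if the arm or the gripper's body presses on something with over 40 N, if the wrist force passes 120 N, or if a joint passes its speed limit or range.

## Working session

There is one attempt and no reset: what is moved stays moved. The work goes in short steps, Python scripts to look and compute and a tool call to move; the robot and the scene stay as the last step left them, time stands still between calls to the robot, and variables do not carry over. Pictures are saved under pics/ and viewed, at most 10 in all, crops included, and the job is handed in when it is done.

Besides the shell and the picture viewer there is one more tool, called after "Call:" as a command line: name --pt "numbers of a row" for each row, then --argument value for the rest. step_arm: Moves the arm, as the interface text tells. Scaled input: -1 to 1 covers 0.75 m each way for a shift and 30 degrees each way for a turn. Its arguments: {"type":"object","properties":{"deltas":{"type":"array"},"grip_force":{"type":"number"}},"required":["deltas"]}

```bash
ls; mkdir -p pics
python3 - <<'E'
from workcell import sensors,camera,camera_model
import cv2,numpy as np
s=sensors.state();print(s['time_s'],s['ee_pos'],np.round(s['ee_rot'],3),s['width'],s['ft_force'])
for n in('scene','top'):
    m=camera_model(n);print(n,np.round(m['camera_matrix'],1).tolist(),np.round(m['R'],3).tolist(),np.round(m['t'],1))
    cv2.imwrite(f'pics/{n}0.png',camera(n))
a,b=[cv2.imread(f'pics/{n}0.png') for n in('scene','top')]
cv2.imwrite('pics/scene0b.png',cv2.resize(a,(800,600)));cv2.imwrite('pics/top0b.png',cv2.resize(b,(800,600)))
E
```

```text
pics
0.0 [130.80336823 559.42331701 241.41569649] [[-0.974  0.228 -0.001]
 [ 0.228  0.974 -0.002]
 [ 0.    -0.002 -1.   ]] 85.49131956753045 [ 0.2863022  -0.55250122 -0.08303182]
scene [[373.1, 0.0, 261.1], [0.0, 373.1, 190.5], [0.0, 0.0, 1.0]] [[0.378, 0.926, 0.015], [0.567, -0.219, -0.794], [-0.732, 0.309, -0.607]] [-107.6 -258.5 1394.7]
top [[490.6, 0.0, 259.4], [0.0, 490.6, 189.2], [0.0, 0.0, 1.0]] [[0.028, -0.999, 0.016], [-0.989, -0.03, -0.146], [0.147, -0.012, -0.989]] [-118.9  536.8 1319.5]
```

View pics/top0b.png

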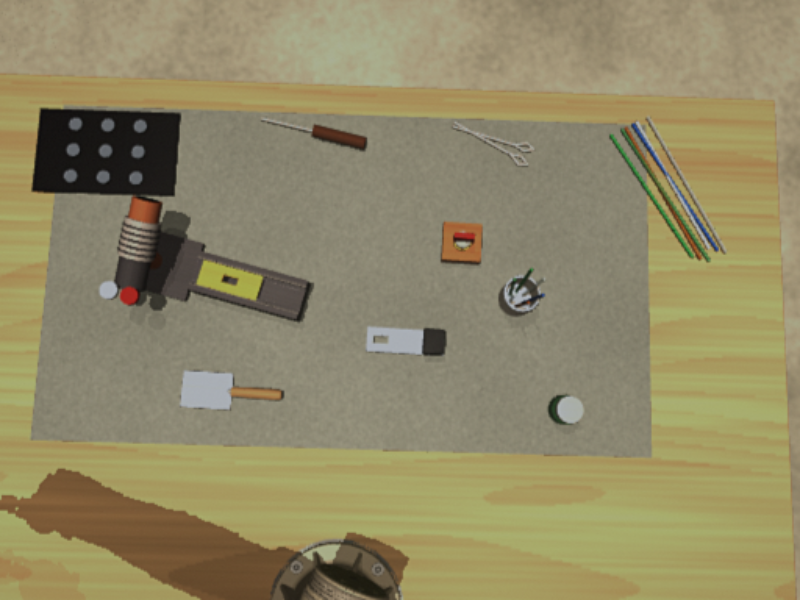

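View pics/scene0b.png

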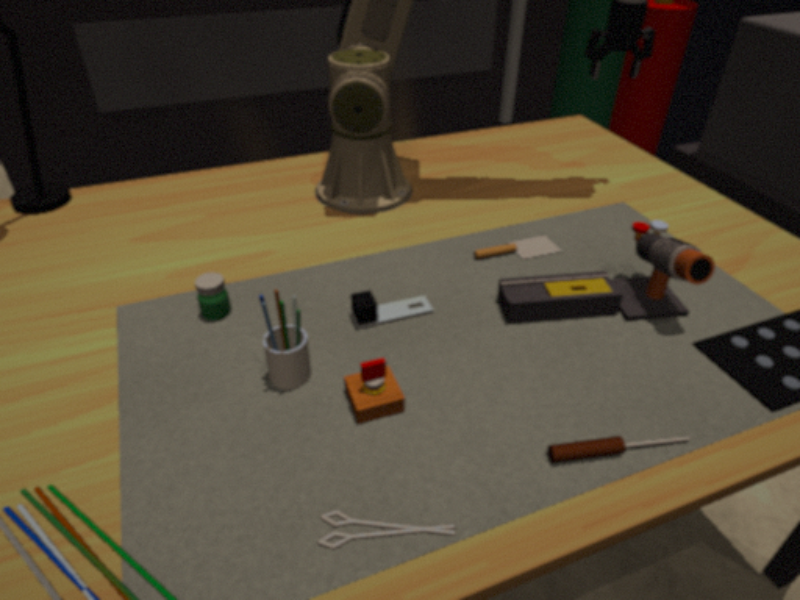

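Top view (800x600): the rail runs (190,275)–(308,300) with the torch at its left end, and the brass plate's slot is at (230,280). The rest's slot is at (381,340) and its block at (434,341). The holder and red wing are at (463,240), the cup at (521,295), the jar at (567,410) and the paddle at (230,390). The scene view agrees; the screw stands upright.

```bash
cat > h.py <<'E'
import cv2,numpy as np
from workcell import sensors,camera,camera_model,robot
def ray(n,uv,z):
    m=camera_model(n);K,R,t=[np.array(m[k]) for k in('camera_matrix','R','t')]
    t=t.ravel();C=-R.T@t;d=R.T@np.linalg.inv(K)@np.array([uv[0],uv[1],1.])
    return C+d*(z-C[2])/d[2]
def proj(n,X):
    m=camera_model(n);K,R,t=[np.array(m[k]) for k in('camera_matrix','R','t')]
    p=K@(R@np.array(X,float)+t.ravel());return p[:2]/p[2]
def comps(mask,box,amin=8):
    x0,y0,x1,y1=box;k=np.zeros_like(mask);k[y0:y1,x0:x1]=mask[y0:y1,x0:x1]
    out=[]
    for c in cv2.findContours(k,cv2.RETR_CCOMP,cv2.CHAIN_APPROX_NONE)[0]:
        if cv2.contourArea(c)>=amin: out.append((cv2.contourArea(c),cv2.minAreaRect(c)))
    return sorted(out,key=lambda o:-o[0])
def wrect(n,r,z):
    P=np.array([ray(n,p,z)[:2] for p in cv2.boxPoints(r)])
    e=P-np.roll(P,-1,0);L=np.linalg.norm(e,axis=1);i=L.argmax()
    return np.round(P.mean(0),1),np.round(L[:2]+1.5,1),round(np.degrees(np.arctan2(e[i][1],e[i][0]))%180,1)
E
python3 - <<'E'
from h import *
a=cv2.imread('pics/top0.png');h=cv2.cvtColor(a,cv2.COLOR_BGR2HSV)
H,S,V=[h[...,i].astype(int) for i in range(3)]
u=lambda m:(m*255).astype(np.uint8)
yel=u((H>20)&(H<35)&(S>130)&(V>100))
red=u(((H<5)|(H>174))&(S>150)&(V>80)); ora=u((H>5)&(H<18)&(S>130))
whi=u((S<45)&(V>140)); dark=u(V<65)
for nm,m,b,z in(('plate',yel,(120,160,180,200),40),('wing',red,(280,140,312,170),71),('holder',ora,(275,135,315,172),30),('foot',whi,(230,200,290,235),8),('block',dark,(262,205,292,232),46),('rail',u(V<100),(126,150,202,208),46)):
    for A,r in comps(m,b)[:3]: print(nm,A,np.round(r[0],1),*wrect('top',r,z))
np.set_printoptions(linewidth=250)
print('slot plate V');print(V[170:190,135:162]);print('foot slot V');print(V[208:228,234:256])
big=np.hstack([cv2.resize(a[145:210,110:205],None,fx=5,fy=5,interpolation=cv2.INTER_CUBIC)[:325],cv2.resize(a[135:200,280:312],None,fx=5,fy=5,interpolation=cv2.INTER_CUBIC)])
b2=cv2.resize(a[200:235,228:292],None,fx=7,fy=7,interpolation=cv2.INTER_CUBIC)
c=np.zeros((580,640,3),np.uint8);c[:325,:635]=big;c[330:575,:448]=b2;cv2.imwrite('pics/c.png',c)
E
```

```text
plate 587.0 [146.7 178.8] [559.9 209.7] [ 47.1 112.4] 75.6
plate 56.5 [146.7 178.9] [559.6 209.6] [19.1 33.3] 73.2
wing 28.5 [297.  150.5] [ 646.  -203.2] [34.5  9.9] 91.8
holder 564.5 [295.1 154.7] [ 643.4 -201.7] [72.9 72.2] 177.8
holder 144.5 [295.6 153.3] [ 647.3 -203. ] [43.  40.8] 155.1
foot 548.5 [251.1 217. ] [465.1 -82.5] [ 48.  107.7] 87.7
foot 48.0 [243. 217.] [464.5 -59.8] [29.6 18.4] 91.7
foot 39.0 [237.5 229.5] [429.  -45.6] [43.6 26.7] 91.7
block 193.0 [277.5 218. ] [ 461.1 -155.1] [37.2 45.4] 1.2
rail 1150.0 [159.  182.1] [550.9 174.3] [ 90.1 223.8] 73.1
rail 26.0 [146.5 178.9] [558.7 208.8] [12.3 27.1] 77.6
slot plate V
[[172 171 171 173 173 171 171 171 167 137 108 129 111 127  97  93  99  91  91  85  82  81  80  79  81  83  85]
 [171 171 172 172 171 171 172 173 175 173 170 169 150 154 110 120 121 112 115  93  93  87  84  84  83  82  80]
 [169 170 171 171 171 171 173 171 171 172 172 174 174 174 170 166 143 138 141 122 127  96  98  99  89  89  84]
 [169 168 167 168 168 168 170 171 171 170 172 171 171 172 173 173 171 172 172 170 156 113 132 129 111 103  92]
 [167 169 1
[... 2898 characters left out ...]
3 183 183 180 179 179 177 174 176 182 182 181 181 181 181 182]
 [157 184 182 182 183 183 183 183 183 182 182 183 183 182 182 181 181 181 180 182 181 181]
 [154 185 184 182 182 181 183 182 183 182 183 182 182 181 182 182 181 181 181 182 181 181]
 [149 186 185 184 183 185 185 184 184 183 184 183 183 183 183 182 183 183 181 181 181 181]
 [125 167 167 166 166 171 166 163 165 170 169 170 176 176 175 175 176 185 184 183 184 184]
 [128 128 116 116 121 133 103  95  98 114 117 119 140 141 139 137 141 164 166 166 171 165]
 [137 139 142 140 140 140 135 130 129 132 131 130 130 130 131 128 125 114 115 119 135 108]
 [139 143 144 139 138 139 141 141 144 144 142 140 140 141 138 137 136 138 137 138 140 142]]
```

View pics/c.png

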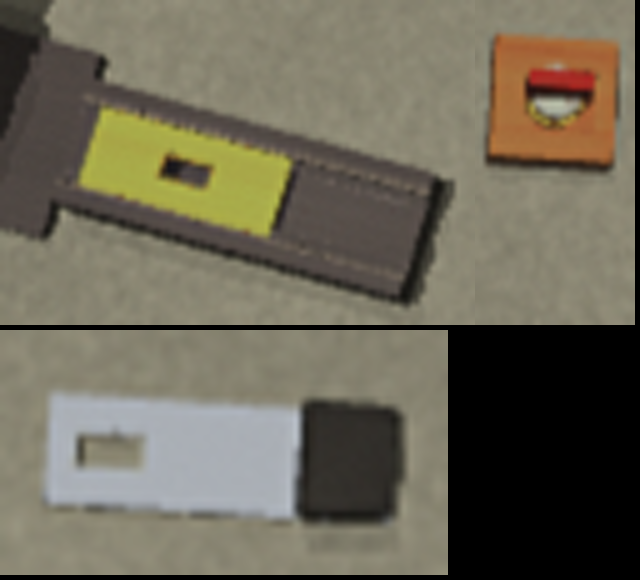

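The crop shows the nut plate's slot as a dark oblong about mid-plate, the wing lying along world y, and the rest flat with its block at the right. Next I refine the measurements and plan the first move.

```bash
cat >> h.py <<'E'
from scipy.spatial.transform import Rotation as Ro
def down(yaw):
    a=np.radians(yaw);y=np.array([np.cos(a),np.sin(a),0]);z=np.array([0,0,-1.]);return np.column_stack([np.cross(y,z),y,z])
def plan(pos,yaw,cmd=None):
    s=sensors.state();p,R=(np.array(s['ee_pos']),np.array(s['ee_rot'])) if cmd is None else cmd
    d=R.T@(np.array(pos,float)-p);r=Ro.from_matrix(R.T@down(yaw)).as_rotvec(degrees=True)
    print('t',round(s['time_s'],2),'pos',np.round(s['ee_pos'],1),'yaw',round(np.degrees(np.arctan2(s['ee_rot'][1][1],s['ee_rot'][0][1])),2),'w',round(s['width'],1),'F',np.round(s['ft_force'],1),'q',np.round(s['joints'],1))
    print('shift',np.round(d,1),'norm',np.round(d/750,4),'turn',np.round(r,2),'norm',np.round(r/30,3))
def wmom(n,mask,z):
    "centroid and long-axis angle (world) of the mask at height z, and std-based side lengths"
    v,u=np.nonzero(mask);P=np.array([ray(n,q,z)[:2] for q in zip(u,v)]);c=P.mean(0);w,E=np.linalg.eigh(np.cov(P.T))
    return np.round(c,1),np.round(np.sqrt(12*w),1),round(np.degrees(np.arctan2(E[1,1],E[0,1]))%180,2)
E
python3 - <<'E'
from h import *
def box(m,b):
    k=np.zeros(m.shape,np.uint8);x0,y0,x1,y1=b;k[y0:y1,x0:x1]=m[y0:y1,x0:x1]
    cs=max(cv2.findContours(k,cv2.RETR_EXTERNAL,cv2.CHAIN_APPROX_NONE)[0],key=cv2.contourArea)
    return cv2.drawContours(np.zeros_like(k),[cs],-1,1,-1)
def HSV(n):
    h=cv2.cvtColor(cv2.imread(f'pics/{n}0.png'),cv2.COLOR_BGR2HSV);return [h[...,i].astype(int) for i in range(3)]
H,S,V=HSV('top')
yel=(H>20)&(H<35)&(S>130)&(V>100)
pl=box(yel,(120,160,180,200));print('plate',*wmom('top',pl,40))
print('pslot',*wmom('top',(V[170:190,135:162]<120)&0==1 if 0 else np.pad((V[174:183,141:153]<125),((174,384-183),(141,512-153))),40))
ft=box((S<45)&(V>160),(230,200,262,235));print('footpart',*wmom('top',ft,8))
print('fslot',*wmom('top',np.pad(V[214:220,238:249]<162,((214,384-220),(238,512-249))),6))
print('block',*wmom('top',box(V<75,(262,205,292,232)),46))
red=((H<6)|(H>174))&(S>140)&(V>70);w=box(red,(280,140,312,170))
for z in(78,80):print('wing',*wmom('top',w,z))
print('holder',*wmom('top',box((H<18)&(S>130),(275,135,315,172)),28))
print('cuprim',[np.round(ray('top',(x*.64,y*.64),75)[:2]) for x,y in((521,296),)],'jar',ray('top',(567*.64,410*.64),70)[:2])
H,S,V=HSV('scene')
w=box(((H<6)|(H>174))&(S>140)&(V>70),(225,225,252,250));v,u=np.nonzero(w);print('scene wing px',u.min(),u.max(),v.min(),v.max(),u.mean(),v.mean())
print('pred', proj('scene',(646,-203,64)))
plan((440,150,260),88)
E
```

```text
plate [559.7 209.8] [ 45. 110.] 76.18
pslot [559.2 209.9] [12.9 27.9] 75.44
footpart [464.2 -73.8] [43.1 76.2] 86.49
fslot [465.3 -60.5] [15.  28.1] 89.5
block [ 459.6 -154.4] [37.3 46.6] 0.1
wing [ 644.5 -202.8] [10.2 34. ] 87.61
wing [ 644.  -202.7] [10.2 33.9] 87.61
holder [ 643.6 -202.1] [70.1 71.5] 9.94
cuprim [array([ 540., -303.])] jar [ 347.12583307 -383.78415627]
scene wing px 231 246 229 235 238.3235294117647 232.02941176470588
pred [238.33963918 236.44921488]
t 0.1 pos [130.8 559.5 241.5] yaw 76.83 w 85.2 F [ 0.1 -0.   0.8] q [68.8 18.   2.6 74.7  0.  82. ]
shift [-394.3 -328.3  -18.1] norm [-0.5258 -0.4377 -0.0241] turn [ -0.09  -0.02 -11.17] norm [-0.003 -0.001 -0.372]
```

Call:
step_arm --pt "-0.53 -0.44 0 0 0 -0.37 1" --pt "-0.53 -0.44 0 0 0 -0.37 1" --pt "-0.53 -0.44 0 0 0 -0.37 1" --pt "-0.53 -0.44 0 0 0 -0.37 1" --pt "-0.53 -0.44 0 0 0 -0.37 1" --pt "-0.53 -0.44 0 0 0 -0.37 1" --pt "-0.53 -0.44 0 0 0 -0.37 1" --pt "-0.53 -0.44 0 0 0 -0.37 1" --pt "-0.53 -0.44 0 0 0 -0.37 1" --pt "-0.53 -0.44 0 0 0 -0.37 1" --pt "-0.53 -0.44 0 0 0 -0.37 1" --pt "-0.53 -0.44 0 0 0 -0.37 1"

```text
time_s: 1.1
ee_pos: [432.6, 160.5, 242.2]
ee_rot: [[-0.999, 0.036, -0.0], [0.036, 0.999, 0.0], [0.0, 0.0, -1.0]]
ft_force: [0.9, 0.8, -0.5]
width: 85.4
finger_force: 0.0
```

```bash
python3 -c "
from h import *
print(robot if not hasattr(robot,'tips_ahead') else robot.tips_ahead)
plan((461.3,-154.2,100),88)"
```

```text
11.0
t 1.1 pos [432.6 160.5 242.2] yaw 87.92 w 85.4 F [ 0.9  0.8 -0.5] q [ 10.4   5.4 -13.2  71.5   0.   12.4]
shift [ -40.1 -313.5  142.1] norm [-0.0535 -0.418   0.1895] turn [ 0.01 -0.   -0.08] norm [ 0.    -0.    -0.003]
```

Call:
step_arm --pt "-0.02 -0.2 0.06 0 0 0 1" --pt "-0.04 -0.42 0.1 0 0 0 1" --pt "-0.05 -0.42 0.15 0 0 0 1" --pt "-0.052 -0.418 0.19 0 0 0 1" --pt "-0.052 -0.418 0.19 0 0 0 1" --pt "-0.052 -0.418 0.19 0 0 0 1" --pt "-0.052 -0.418 0.19 0 0 0 1" --pt "-0.052 -0.418 0.19 0 0 0 1" --pt "-0.052 -0.418 0.19 0 0 0 1" --pt "-0.052 -0.418 0.19 0 0 0 1" --pt "-0.052 -0.418 0.19 0 0 0 1" --pt "-0.052 -0.418 0.19 0 0 0 1"

```text
time_s: 2.1
ee_pos: [459.5, -151.2, 100.1]
ee_rot: [[-0.999, 0.035, -0.0], [0.035, 0.999, 0.001], [0.0, 0.001, -1.0]]
ft_force: [-0.0, 0.1, 0.2]
width: 85.6
finger_force: 0.0
```

```bash
python3 -c "
from h import *
plan((461.3,-154.2,29),88)
cv2.imwrite('pics/t1.png',cv2.resize(camera('top')[180:250,220:320],None,fx=6,fy=6))"
```

```text
t 2.1 pos [ 459.5 -151.2  100.1] yaw 87.97 w 85.6 F [-0.   0.1  0.2] q [-27.8  13.4 -24.5  52.1   0.  -25.7]
shift [-2.  -2.9 71.1] norm [-0.0026 -0.0039  0.0948] turn [ 0.05 -0.02 -0.03] norm [ 0.002 -0.001 -0.001]
```

View pics/t1.png

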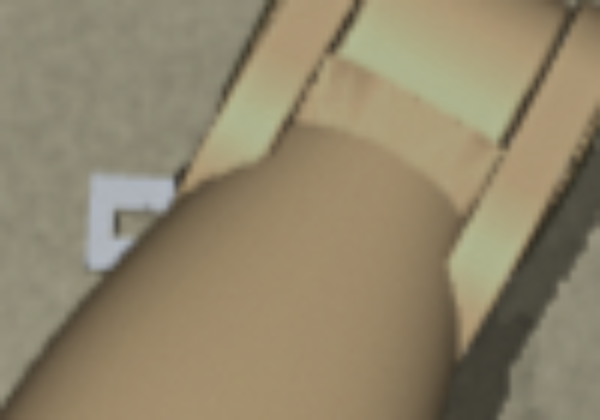

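The picture shows only the arm over the block (it hides the block), with the foot's slot at the left; going on by the measured numbers.

Call:
step_arm --pt "-0.0026 -0.004 0.03 0 0 0 1" --pt "-0.0026 -0.004 0.06 0 0 0 1" --pt "-0.0026 -0.004 0.08 0 0 0 1" --pt "-0.0026 -0.004 0.093 0 0 0 1" --pt "-0.0026 -0.004 0.093 0 0 0 1" --pt "-0.0026 -0.004 0.093 0 0 0 0.3" --pt "-0.0026 -0.004 0.093 0 0 0 0.3" --pt "-0.0026 -0.004 0.093 0 0 0 0.3" --pt "-0.0026 -0.004 0.093 0 0 0 0.3" --pt "-0.0026 -0.004 0.093 0 0 0 0.3" --pt "-0.0026 -0.004 0.093 0 0 0 0.3" --pt "-0.0026 -0.004 0.093 0 0 0 0.3" --grip_force 40

```text
time_s: 3.15
ee_pos: [462.4, -155.6, 31.1]
ee_rot: [[-0.999, 0.036, 0.002], [0.036, 0.999, -0.001], [-0.002, -0.0, -1.0]]
ft_force: [0.3, 1.9, 6.3]
width: 35.2
finger_force: 41.6
```

```bash
python3 -c "
from h import *
s=sensors.state();print(s['width'],s['finger_force'],s['ft_force'],s['ee_pos'])"
```

```text
35.16759947135052 41.601707339286804 [0.26494593 1.91310091 6.25153073] [ 462.3562816  -155.60536861   31.11940558]
```

Call:
step_arm --pt "0 0 -0.01 0 0 0 0.3" --pt "0 0 -0.03 0 0 0 0.3" --pt "0 0 -0.06 0 0 0 0.3" --pt "0 0 -0.09 0 0 0 0.3" --pt "0 0 -0.12 0 0 0 0.3" --pt "0 0 -0.13 0 0 0 0.3" --pt "0 0 -0.13 0 0 0 0.3" --pt "0 0 -0.13 0 0 0 0.3" --grip_force 50

```text
time_s: 3.82
ee_pos: [461.3, -155.3, 127.2]
ee_rot: [[-0.999, 0.036, 0.0], [0.036, 0.999, -0.0], [-0.0, -0.0, -1.0]]
ft_force: [-0.1, -0.9, -2.9]
width: 35.1
finger_force: 51.2
```

```bash
python3 -c "
from h import *
plan((536.3,118.7,130),75.8)"
```

```text
t 3.82 pos [ 461.3 -155.3  127.2] yaw 87.93 w 35.1 F [-0.1 -0.9 -2.9] q [-28.1  12.2 -21.8  56.    0.  -26. ]
shift [-65.  276.5  -2.8] norm [-0.0867  0.3687 -0.0038] turn [-0.    0.   12.13] norm [-0.     0.     0.404]
```

Call:
step_arm --pt "-0.004 0.02 0 0 0 0.03 0.3" --pt "-0.015 0.06 0 0 0 0.08 0.3" --pt "-0.026 0.11 0 0 0 0.13 0.3" --pt "-0.038 0.16 0 0 0 0.18 0.3" --pt "-0.05 0.21 0 0 0 0.23 0.3" --pt "-0.061 0.26 0 0 0 0.28 0.3" --pt "-0.073 0.31 0 0 0 0.33 0.3" --pt "-0.081 0.345 0 0 0 0.37 0.3" --pt "-0.085 0.363 0 0 0 0.4 0.3" --pt "-0.087 0.369 0 0 0 0.404 0.3" --pt "-0.087 0.369 0 0 0 0.404 0.3" --pt "-0.087 0.369 0 0 0 0.404 0.3"

```text
time_s: 4.82
ee_pos: [535.6, 118.3, 126.1]
ee_rot: [[-0.97, 0.245, -0.003], [0.245, 0.97, -0.001], [0.003, -0.001, -1.0]]
ft_force: [-0.1, 0.3, -1.9]
width: 35.0
finger_force: 51.0
```

Run:
```python
from h import *
plan((536.3,118.7,130),75.8)
a=camera('scene');b=camera('top');cv2.imwrite('pics/s2.png',a);cv2.imwrite('pics/t2.png',b)
c=np.zeros((560,780,3),np.uint8)
c[:270,:480]=cv2.resize(a[150:240,300:460],None,fx=3,fy=3,interpolation=2);c[280:560,:780]=cv2.resize(b[140:210,90:285],None,fx=4,fy=4,interpolation=2);cv2.imwrite('pics/c2.png',c)
```

```text
t 4.82 pos [535.6 118.3 126.1] yaw 75.83 w 35.0 F [-0.1  0.3 -1.9] q [  4.1  18.7 -13.1  58.4  -0.   18.3]
shift [-0.6  0.6 -3.9] norm [-0.0008  0.0007 -0.0052] turn [-0.08 -0.14  0.03] norm [-0.003 -0.005  0.001]
```

View pics/c2.png

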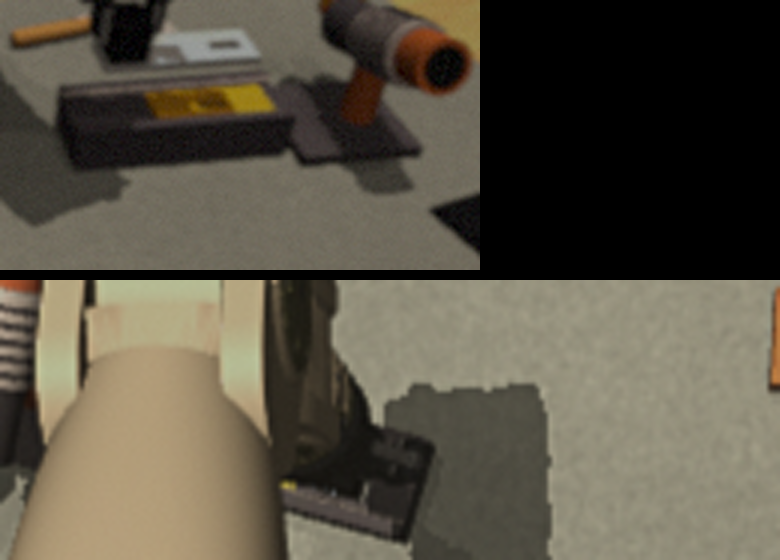

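The rest hangs level above the mount, with its slot in the scene crop at (222,44), so px (374,165). I measure its slot against the nut slot in the same camera.

Run:
```python
from h import *
np.set_printoptions(linewidth=250)
def gray(f):return cv2.cvtColor(cv2.imread(f),cv2.COLOR_BGR2GRAY).astype(int)
A=gray('pics/s2.png');B=cv2.imread('pics/scene0.png')
print(A[157:174,350:392]);h=cv2.cvtColor(B,cv2.COLOR_BGR2HSV)
print('pred foot slot',proj('scene',(559.4,209.8,103)),'nut',proj('scene',(559.4,209.8,40)))
print(h[176:196,350:392,2])
```

```text
[[ 27  35  37  43  82 112 122 114 106 107 107 108 106 109 108 107 108 106 108 108 103 108 107 108 106 106 104 103 103 107 105 107 106 107 103 107 107 105 108 104 105 104]
 [ 12  27  35  55  97 129 133 122 114 109 105 108 107 109 107 106 102 105 106 109 104 105 104 104 104 106 107 104 102 107 109 105 103 109 106 106 107 106 105 106 107 109]
 [ 14  27  36  65 106 134 140 134 124 116 109 108 108 111 109 110 111 111 113 115 112 116 115 116 119 120 120 121 122 122 119 110 106 102 107 106 106 106 101 107 110 107]
 [  8  37  56  88 119 141 142 134 135 126 121 123 126 123 127 127 127 130 132 133 138 136 135 135 142 144 143 147 146 145 139 123 110 105 105 106 106 103 108 106 104 105]
 [ 33  60  94 122 137 146 145 143 141 145 147 143 144 147 146 146 148 145 146 148 146 151 152 153 152 154 153 151 154 155 148 135 118 107 103 100 107 105 106 108 105 106]
 [ 44  87 123 144 152 151 149 150 151 153 152 153 153 155 152 152 152 153 153 151 148 149 150 151 147 147 146 144 147 150 151 147 129 114 104 106 104 105 107 105 104 105]
 [ 59 104 133 147 152 155 155 153 151 153 153 154 156 155 153 153 153 154 
[... 4603 characters left out ...]
21  23  17  25]
 [ 41  42  38  37  31  32  35  31  34  24  23  27  26  27  25  22  24  22  22  22  25  16  28  23  24  13  22  28  16  21  24  25  21  25  23  24  21  19  20  19  25  25]
 [ 20  30  19  21  22  21  23  17  24  18  22  20  15  21  21  21  25  28  24  19  24  20  16  27  21  19  22  27  22  20  28  24  19  21  26  17  23  21  21  26  22  21]
 [ 20  20  24  20  21  18  29  17  20  24  14  24  21  21  22  24  20  20  19  21  24  25  21  22  24  22  14  22  14  23  20  18  22  27  24  23  21   8  24  23  25  27]
 [ 23  18  19  23  19  21  26  25  15  20  23  20  21  26  17  26  25  22  24  20  21  26  25  26  27  23  22  26  27  19  26  20  22  20  21  20  28  21  11  20  24  20]]
```

Call:
step_arm --pt "-0.0008 0.0007 0.01 0 -0.005 0 0.3" --pt "-0.0008 0.0007 0.025 0 -0.005 0 0.3" --pt "-0.0008 0.0007 0.04 0 -0.005 0 0.3" --pt "-0.0008 0.0007 0.052 0 -0.005 0 0.3" --pt "-0.0008 0.0007 0.056 0 -0.005 0 0.3" --pt "-0.0008 0.0007 0.06 0 -0.005 0 0.3" --pt "-0.0008 0.0007 0.062 0 -0.005 0 0.3" --pt "-0.0008 0.0007 0.064 0 -0.005 0 0.3" --pt "-0.0008 0.0007 0.066 0 -0.005 0 0.3" --pt "-0.0008 0.0007 0.066 0 -0.005 0 0.3" --pt "-0.0008 0.0007 0.066 0 -0.005 0 0.3"

```text
time_s: 5.83
ee_pos: [537.6, 119.4, 78.3]
ee_rot: [[-0.97, 0.245, 0.003], [0.245, 0.97, -0.001], [-0.003, 0.0, -1.0]]
ft_force: [0.0, 0.3, -2.8]
width: 35.2
finger_force: 51.1
```

Run:
```python
from h import *
plan((536.3,118.7,71),75.8)
print(sensors.state()['torque'])
```

```text
t 5.83 pos [537.6 119.4  78.3] yaw 75.82 w 35.2 F [ 0.   0.3 -2.8] q [  4.2  21.1 -17.   51.7  -0.   18.4]
shift [ 1.1 -0.9  7.3] norm [ 0.0015 -0.0013  0.0097] turn [0.01 0.18 0.02] norm [0.    0.006 0.001]
[-0.02577764  0.02272011  0.04049078]
```

Call:
step_arm --pt "0.0007 0 0.001 0 0 0 0.3" --pt "0.0007 0 0.002 0 0 0 0.3" --pt "0.0007 0 0.003 0 0 0 0.3" --pt "0.0007 0 0.004 0 0 0 0.3" --pt "0.0007 0 0.0045 0 0 0 0.3" --pt "0.0007 0 0.0045 0 0 0 0.3"

```text
time_s: 6.33
ee_pos: [536.8, 119.4, 74.5]
ee_rot: [[-0.969, 0.245, 0.002], [0.245, 0.969, -0.001], [-0.002, 0.0, -1.0]]
ft_force: [0.3, -0.7, -1.8]
width: 35.1
finger_force: 51.1
```

Run:
```python
from h import *
plan((536.3,118.7,71),75.8)
print(sensors.state()['torque'])
a=camera('scene');cv2.imwrite('pics/s3.png',a)
plan((536.3,118.7,71),75.8)
cv2.imwrite('pics/c3.png',cv2.resize(a[160:220,300:420],None,fx=6,fy=6,interpolation=2))
```

```text
t 6.33 pos [536.8 119.4  74.5] yaw 75.81 w 35.1 F [ 0.3 -0.7 -1.8] q [  4.2  21.3 -17.3  51.3  -0.   18.4]
shift [ 0.3 -0.8  3.5] norm [ 0.0004 -0.0011  0.0047] turn [0.   0.14 0.01] norm [0.    0.005 0.   ]
[-0.03485473 -0.02786985 -0.03609575]
t 6.38 pos [536.8 119.4  74.6] yaw 75.81 w 35.1 F [-0.5  0.1 -2.2] q [  4.2  21.3 -17.3  51.3  -0.   18.4]
shift [ 0.3 -0.8  3.6] norm [ 0.0005 -0.0011  0.0048] turn [0.   0.14 0.01] norm [0.    0.005 0.   ]
```

View pics/c3.png

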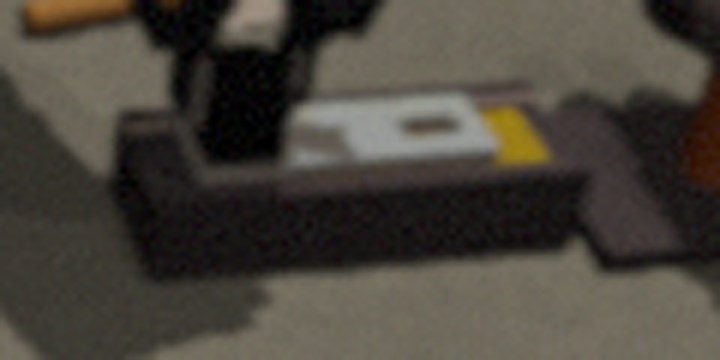

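The rest is centred between the channel walls (slot at crop (432,125)), with no contact force yet; lowering further.

Call:
step_arm --pt "0 0 0.001 0 0 0 0.3" --pt "0 0 0.002 0 0 0 0.3" --pt "0 0 0.003 0 0 0 0.3" --pt "0 0 0.004 0 0 0 0.3" --pt "0 0 0.0043 0 0 0 0.3" --pt "0 0 0.0043 0 0 0 0.3"

```text
time_s: 6.88
ee_pos: [536.8, 119.4, 71.3]
ee_rot: [[-0.969, 0.245, 0.002], [0.245, 0.969, -0.001], [-0.002, 0.0, -1.0]]
ft_force: [0.1, -0.6, -1.8]
width: 35.3
finger_force: 51.1
```

Run:
```python
from h import *
plan((536.3,118.7,71),75.8)
print(sensors.state()['torque'])
```

```text
t 6.88 pos [536.8 119.4  71.3] yaw 75.81 w 35.3 F [ 0.1 -0.6 -1.8] q [  4.2  21.5 -17.5  50.8  -0.   18.4]
shift [ 0.3 -0.8  0.3] norm [ 0.0004 -0.0011  0.0004] turn [0.   0.14 0.01] norm [0.    0.005 0.   ]
[0.01572288 0.03176957 0.00452252]
```

Call:
step_arm --pt "0 0 0.0007 0 0 0 0.3" --pt "0 0 0.0014 0 0 0 0.3" --pt "0 0 0.002 0 0 0 0.3" --pt "0 0 0.002 0 0 0 0.3"

```text
time_s: 7.22
ee_pos: [537.0, 119.3, 71.0]
ee_rot: [[-0.97, 0.245, 0.003], [0.245, 0.97, -0.001], [-0.003, 0.0, -1.0]]
ft_force: [-3.2, -1.3, 5.5]
width: 34.9
finger_force: 52.1
```

Run:
```python
from h import *
plan((536.3,118.7,71),75.8)
print(sensors.state()['torque'])
```

```text
t 7.22 pos [537.  119.3  71. ] yaw 75.81 w 34.9 F [-3.2 -1.3  5.5] q [  4.2  21.5 -17.6  50.7  -0.   18.4]
shift [ 0.5 -0.8  0. ] norm [ 0.0006 -0.001   0.    ] turn [0.02 0.19 0.01] norm [0.001 0.006 0.   ]
[0.03068014 0.6145516  0.08012643]
```

Contact at TCP z = 71, which is where the foot meets the channel floor. Release and rise.

Call:
step_arm --pt "0 0 -0.0004 0 0 0 0.42" --pt "0 0 -0.0004 0 0 0 0.5" --pt "0 0 -0.0004 0 0 0 0.65" --pt "0 0 -0.0004 0 0 0 0.8" --pt "0 0 -0.0004 0 0 0 0.8" --pt "0 0 -0.03 0 0 0 0.8" --pt "0 0 -0.07 0 0 0 0.8" --pt "0 0 -0.12 0 0 0 0.8" --pt "0 0 -0.16 0 0 0 0.8" --pt "0 -0.04 -0.16 0 0 0.2 0.8" --pt "0 -0.08 -0.16 0 0 0.4 0.8" --pt "0 -0.12 -0.16 0 0 0.6 0.8"

```text
time_s: 8.22
ee_pos: [514.8, 31.7, 190.8]
ee_rot: [[-0.845, 0.535, 0.005], [0.535, 0.845, -0.001], [-0.004, 0.002, -1.0]]
ft_force: [0.4, 0.1, 0.9]
width: 68.1
finger_force: 0.0
```

Run:
```python
from h import *
plan((644.3,-203,150),177)
```

```text
t 8.22 pos [514.8  31.7 190.8] yaw 57.63 w 68.1 F [0.4 0.1 0.9] q [ -5.4  12.5 -12.   65.3  -0.   27. ]
shift [-234.9 -129.    41.6] norm [-0.3131 -0.172   0.0554] turn [  -0.2     0.26 -119.37] norm [-0.007  0.009 -3.979]
```

Call:
step_arm --pt "-0.03 -0.02 0 0 0 -0.2 0.8" --pt "-0.08 -0.04 0 0 0 -0.44 0.8" --pt "-0.13 -0.07 0 0 0 -0.68 0.8" --pt "-0.16 -0.09 0 0 0 -0.9 0.8" --pt "-0.16 -0.09 0 0 0 -1 0.8" --pt "-0.16 -0.09 0 0 0 -1 0.8"

```text
time_s: 8.72
ee_pos: [580.7, -90.8, 189.5]
ee_rot: [[-0.999, 0.04, 0.002], [0.04, 0.999, -0.0], [-0.002, -0.0, -1.0]]
ft_force: [-0.8, -0.4, -0.2]
width: 68.6
finger_force: 0.0
```

Call:
step_arm --pt "0 0 0 0 0 -0.24 0.8" --pt "0 0 0 0 0 -0.48 0.8" --pt "0 0 0 0 0 -0.72 0.8" --pt "0 0 0 0 0 -1 0.8" --pt "0 0 0 0 0 -1 0.8"

```text
time_s: 9.13
ee_pos: [579.7, -87.8, 190.1]
ee_rot: [[-0.883, -0.47, 0.002], [-0.47, 0.883, -0.0], [-0.002, -0.001, -1.0]]
ft_force: [-0.8, 0.1, -0.8]
width: 68.2
finger_force: 0.0
```

Call:
step_arm --pt "0 0 0 0 0 -0.24 0.8" --pt "0 0 0 0 0 -0.48 0.8" --pt "0 0 0 0 0 -0.72 0.8" --pt "0 0 0 0 0 -1 0.8" --pt "0 0 0 0 0 -1 0.8"

```text
time_s: 9.55
ee_pos: [579.8, -88.0, 190.2]
ee_rot: [[-0.532, -0.847, 0.002], [-0.847, 0.532, -0.0], [-0.001, -0.002, -1.0]]
ft_force: [0.0, -0.2, -0.2]
width: 68.4
finger_force: 0.0
```

Run:
```python
from h import *
plan((644.3,-203,150),178.5)
b=camera('top');a=camera('scene');cv2.imwrite('pics/t4.png',b);cv2.imwrite('pics/s4.png',a)
c=np.zeros((560,720,3),np.uint8)
c[:325,:600]=cv2.resize(b[145:210,100:220],None,fx=5,fy=5,interpolation=2);c[328:553,:480]=cv2.resize(a[165:210,320:416],None,fx=5,fy=5,interpolation=2);cv2.imwrite('pics/c4.png',c)
```

```text
t 9.55 pos [579.8 -88.  190.2] yaw 147.89 w 68.4 F [ 0.  -0.2 -0.2] q [-16.5  20.2  -1.5  68.1   0.  -74.4]
shift [  63.1 -115.6   40.4] norm [ 0.0842 -0.1542  0.0539] turn [-1.400e-01  2.000e-02 -3.061e+01] norm [-5.00e-03  1.00e-03 -1.02e+00]
```

View pics/c4.png

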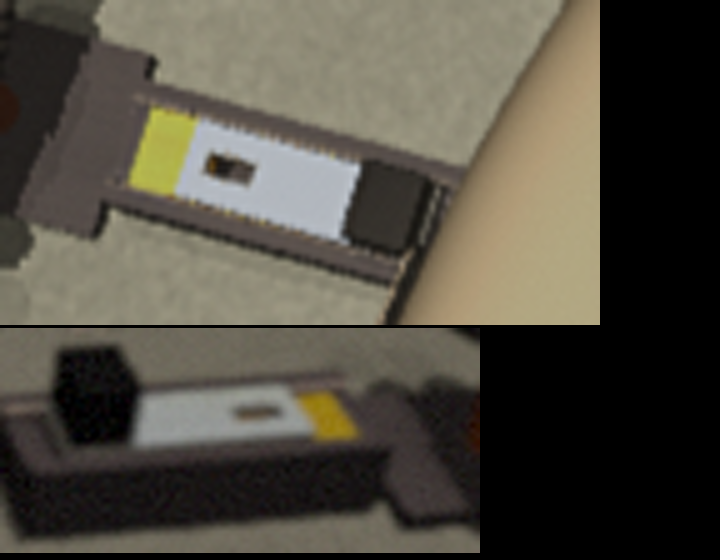

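The rest lies seated in the channel. Its slot in the top crop is at (230,168), dark through, with a sliver of brass at the torch end. I measure its offset from the nut slot.

Run:
```python
from h import *
np.set_printoptions(linewidth=250)
b=cv2.imread('pics/t4.png');h=cv2.cvtColor(b,cv2.COLOR_BGR2HSV);
print(h[174:184,138:154,2]);print(h[174:184,138:154,1])
V=h[...,2].astype(int)
m=np.zeros(V.shape,np.uint8);m[174:184,139:153]=V[174:184,139:153]<135
m2=m*(h[...,1]<110)
print('rest slot',*wmom('top',m,48),'dark',*wmom('top',m*(V<70),36))
for z,p in((48,(559.4,209.8)),(40,(559.4,209.8))):print(z,proj('top',(*p,z)))
dv=np.array([np.cos(np.radians(75.8)),np.sin(np.radians(75.8))])
c=wmom('top',m,48)[0]-np.array([559.3,209.8]);print('along y',c@dv,'across x',c@[dv[1],-dv[0]])
# block position check
bl=np.zeros(V.shape,np.uint8);bl[174:198,166:190]=V[174:198,166:190]<62;print('block',*wmom('top',bl,86))
```

```text
[[195 194 193 190 181 193 192 184 193 192 191 190 191 192 193 193]
 [193 195 193 170 131 163 166 164 180 185 194 192 192 191 190 191]
 [196 194 189 129  69  59  78 123 133 144 172 184 192 188 191 191]
 [195 196 183  94  81  40  33  44  50  77  85 128 156 170 191 190]
 [194 191 161  86  90  41  33  35  53  77  74  68  79 156 190 191]
 [193 187 147 101  83  43  35  43  78  80  77  75  99 183 193 191]
 [191 191 182 177 141 106  82  79  93  85  76  83 130 194 193 191]
 [191 190 190 194 195 191 162 151 144 126 107 108 164 194 191 189]
 [192 191 192 193 193 193 193 194 194 192 176 157 189 192 190 191]
 [194 192 192 191 191 192 191 192 193 193 192 190 192 190 191 188]]
[[ 22  22  18  16  11  16  16  11  17  17  16  16  16  16  17  17]
 [ 22  21  17   6  14   6   6  16  10  11  18  15  16  16  17  16]
 [ 22  20  16  14 107  78  29  39  25  27  13  12  15  14  17  16]
 [ 22  20  15  46 183 147  54  58  51  70  36  16   5   3  16  16]
 [ 20  15   0  80 181 106  31  36  43  46  52  60  32   3  15  16]
 [ 18  14   7  25 120  42  44  42  39  41  43  44  13  10  17  16]
 [ 19  17  10   7  25   2  28  23  33  42  44  43   8  17  17  16]
 [ 16  16  16  17  18  16   9   3   2   8  12  24   3  17  17  15]
 [ 17  17  17  17  17  17  16  17  17  13  10   2  13  16  16  16]
 [ 17  17  19  16  16  16  17  17  17  17  16  16  17  15  16  16]]
rest slot [560.1 211.5] [13.  27.4] 74.55 dark [563.6 217. ] [ 9.3 17.5] 79.03
48 [146.01186538 178.49521904]
40 [146.62569817 178.98054843]
along y 1.844303003524784 across x 0.3585337239222154
block [533.2 114.3] [44.4 46.9] 19.47
```

Call:
step_arm --pt "0.02 -0.04 0 0 0 -0.24 0.8" --pt "0.05 -0.08 0 0 0 -0.48 0.8" --pt "0.07 -0.12 0 0 0 -0.72 0.8" --pt "0.084 -0.154 0 0 0 -1 0.8" --pt "0.084 -0.154 0 0 0 -1 0.8" --pt "0.084 -0.154 0.03 0 0 -1 0.8" --pt "0.084 -0.154 0.05 0 0 -1 0.8" --pt "0.084 -0.154 0.05 0 0 -1 0.8"

```text
time_s: 10.32
ee_pos: [642.2, -202.4, 149.0]
ee_rot: [[-0.042, -0.999, -0.003], [-0.999, 0.042, 0.002], [-0.002, 0.004, -1.0]]
ft_force: [-1.3, 0.2, -1.6]
width: 68.1
finger_force: 0.0
```

Run:
```python
from h import *
plan((644.3,-203,62),178.5)
```

```text
t 10.32 pos [ 642.2 -202.4  149. ] yaw 177.57 w 68.1 F [-1.3  0.2 -1.6] q [ -24.3   31.2    9.8   68.8    0.  -111.9]
shift [ 0.7 -2.4 87. ] norm [ 0.0009 -0.0032  0.116 ] turn [ 0.2   0.13 -0.93] norm [ 0.007  0.004 -0.031]
```

Call:
step_arm --pt "0.0005 -0.003 0.03 0 0 -0.03 0.6" --pt "0.0005 -0.003 0.06 0 0 -0.03 0.5" --pt "0.0005 -0.003 0.09 0 0 -0.03 0.5" --pt "0.0005 -0.003 0.105 0 0 -0.03 0.5" --pt "0.0005 -0.003 0.115 0 0 -0.03 0.5" --pt "0.0005 -0.003 0.115 0 0 -0.03 0.5" --pt "0.0005 -0.003 0.115 0 0 -0.03 0.5"

```text
time_s: 10.9
ee_pos: [647.2, -204.1, 67.6]
ee_rot: [[-0.023, -1.0, 0.003], [-1.0, 0.023, -0.001], [0.001, -0.003, -1.0]]
ft_force: [0.5, 0.4, 0.7]
width: 42.8
finger_force: 0.0
```

Run:
```python
from h import *
plan((644.3,-202.5,63),178.5)
```

```text
t 10.9 pos [ 647.2 -204.1   67.6] yaw 178.68 w 42.8 F [0.5 0.4 0.7] q [ -24.3   34.4    3.3   58.7    0.  -113. ]
shift [-1.6  3.   4.6] norm [-0.0021  0.004   0.0061] turn [-0.19 -0.04  0.18] norm [-0.006 -0.001  0.006]
```

Call:
step_arm --pt "-0.0018 0.003 0.003 0 0 0 0.5" --pt "-0.0018 0.003 0.003 0 0 0 0.5" --pt "-0.0018 0.003 0.003 0 0 0 0.5"

```text
time_s: 11.15
ee_pos: [645.1, -202.9, 65.5]
ee_rot: [[-0.023, -1.0, 0.004], [-1.0, 0.023, -0.001], [0.001, -0.004, -1.0]]
ft_force: [-0.2, -0.2, -0.7]
width: 42.4
finger_force: 0.0
```

Run:
```python
from h import *
plan((644.3,-202.5,63),178.5)
```

```text
t 11.15 pos [ 645.1 -202.9   65.5] yaw 178.7 w 42.4 F [-0.2 -0.2 -0.7] q [ -24.3   34.2    2.7   58.2    0.  -113. ]
shift [-0.4  0.8  2.5] norm [-0.0005  0.0011  0.0033] turn [-0.23 -0.06  0.2 ] norm [-0.008 -0.002  0.007]
```

Call:
step_arm --pt "-0.0005 0.001 0.0033 -0.008 0 0 0.5" --pt "-0.0005 0.001 0.0033 -0.008 0 0 0.3" --pt "-0.0005 0.001 0.0033 -0.008 0 0 0" --pt "-0.0005 0.001 0.0033 -0.008 0 0 0" --pt "-0.0005 0.001 0.0033 -0.008 0 0 0" --pt "-0.0005 0.001 0.0033 -0.008 0 0 0" --pt "-0.0005 0.001 0.0033 -0.008 0 0 0" --pt "-0.0005 0.001 0.0033 -0.008 0 0 0" --grip_force 60

```text
time_s: 11.82
ee_pos: [644.0, -202.4, 62.0]
ee_rot: [[-0.022, -1.0, -0.002], [-1.0, 0.022, -0.0], [0.001, 0.002, -1.0]]
ft_force: [-0.7, -0.6, 0.9]
width: 9.0
finger_force: 60.7
```

Run:
```python
from h import *
plan((644.3,-202.5,63),178.5)
```

```text
t 11.82 pos [ 644.  -202.4   62. ] yaw 178.71 w 9.0 F [-0.7 -0.6  0.9] q [-2.420e+01  3.450e+01  2.600e+00  5.820e+01 -1.000e-01 -1.129e+02]
shift [ 0.1 -0.3 -1. ] norm [ 0.0001 -0.0005 -0.0013] turn [ 0.09 -0.03  0.21] norm [ 0.003 -0.001  0.007]
```

Call:
step_arm --pt "0 0 -0.01 0 0 0 0" --pt "0 0 -0.03 0 0 0 0" --pt "0 0 -0.06 0 0 0 0" --pt "0 0 -0.1 0 0 0 0" --pt "0 0 -0.13 0 0 0 0" --pt "0 0 -0.15 0 0 0 0" --pt "0 0 -0.15 0 0 0 0" --pt "0 0 -0.15 0 0 0 0"

```text
time_s: 12.48
ee_pos: [644.6, -202.6, 175.4]
ee_rot: [[-0.022, -1.0, 0.0], [-1.0, 0.022, -0.001], [0.001, -0.0, -1.0]]
ft_force: [-0.6, -0.3, -1.1]
width: 9.0
finger_force: 60.6
```

Run:
```python
from h import *
plan((559.6,210.7,160),165.8)
a=camera('scene');cv2.imwrite('pics/s5.png',a);b=camera('top');cv2.imwrite('pics/t5.png',b)
p=proj('scene',(644,-202.5,150)).astype(int);print(p)
cv2.imwrite('pics/c5.png',cv2.resize(a[max(p[1]-40,0):p[1]+50,p[0]-60:p[0]+60],None,fx=5,fy=5,interpolation=2))
```

```text
t 12.48 pos [ 644.6 -202.6  175.4] yaw 178.71 w 9.0 F [-0.6 -0.3 -1.1] q [-2.420e+01  3.060e+01  1.250e+01  7.190e+01 -1.000e-01 -1.129e+02]
shift [-411.3   94.3   14.8] norm [-0.5484  0.1257  0.0197] turn [-0.03 -0.07 12.91] norm [-0.001 -0.002  0.43 ]
[237 205]
```

View pics/c5.png

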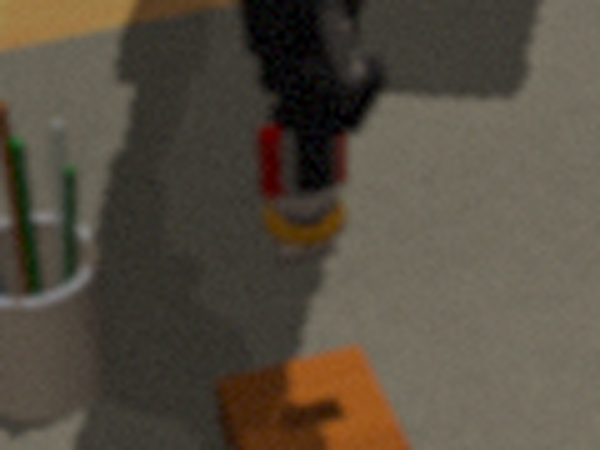

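The screw hangs upright in the fingers, with the wing spanning crop columns 258–347 and the washer at (305,222). Moving over the mount.

Call:
step_arm --pt "-0.02 0.005 0 0 0 0.03 0" --pt "-0.06 0.014 0 0 0 0.08 0" --pt "-0.11 0.025 0 0 0 0.13 0" --pt "-0.165 0.038 0 0 0 0.18 0" --pt "-0.22 0.05 0 0 0 0.23 0" --pt "-0.275 0.063 0 0 0 0.28 0" --pt "-0.33 0.076 0 0 0 0.33 0" --pt "-0.385 0.088 0 0 0 0.38 0" --pt "-0.44 0.1 0 0 0 0.42 0" --pt "-0.49 0.112 0 0 0 0.43 0" --pt "-0.53 0.121 0 0 0 0.43 0" --pt "-0.548 0.126 0 0 0 0.43 0"

```text
time_s: 13.58
ee_pos: [556.4, 214.4, 172.4]
ee_rot: [[-0.241, -0.971, -0.005], [-0.971, 0.241, -0.0], [0.001, 0.005, -1.0]]
ft_force: [-0.1, -0.5, -0.2]
width: 8.9
finger_force: 60.5
```

Run:
```python
from h import *
plan((559.6,210.7,135),165.8)
```

```text
t 13.58 pos [556.4 214.4 172.4] yaw 166.05 w 8.9 F [-0.1 -0.5 -0.2] q [ 13.3  22.1  -1.3  66.9   0.1 -62.7]
shift [ 2.7 -4.2 37.4] norm [ 0.0036 -0.0056  0.0499] turn [ 0.29 -0.08  0.25] norm [ 0.01  -0.003  0.008]
```

Call:
step_arm --pt "0.001 -0.002 0.01 0 0 0.005 0" --pt "0.002 -0.004 0.03 0 0 0.005 0" --pt "0.002 -0.004 0.05 0 0 0.005 0" --pt "0.002 -0.004 0.065 0 0 0.005 0" --pt "0.002 -0.004 0.075 0 0 0.005 0" --pt "0.002 -0.004 0.078 0 0 0.005 0" --pt "0.002 -0.004 0.078 0 0 0.005 0" --pt "0.002 -0.004 0.078 0 0 0.005 0"

```text
time_s: 14.25
ee_pos: [561.7, 208.0, 116.1]
ee_rot: [[-0.248, -0.969, -0.001], [-0.969, 0.248, -0.0], [0.001, 0.001, -1.0]]
ft_force: [-0.4, -0.7, -0.5]
width: 9.0
finger_force: 60.5
```

Run:
```python
from h import *
plan((559.6,210.7,112),165.8)
a=camera('scene');cv2.imwrite('pics/s6.png',a)
plan((559.6,210.7,112),165.8)
cv2.imwrite('pics/c6.png',cv2.resize(a[130:210,310:420],None,fx=7,fy=7,interpolation=2))
```

```text
t 14.25 pos [561.7 208.  116.1] yaw 165.62 w 9.0 F [-0.4 -0.7 -0.5] q [ 12.7  24.3  -6.2  59.6  -0.  -63. ]
shift [-2.1  2.7  4.1] norm [-0.0028  0.0036  0.0055] turn [ 0.07 -0.05 -0.18] norm [ 0.002 -0.002 -0.006]
t 14.3 pos [561.9 208.2 116.5] yaw 165.63 w 8.8 F [ 0.  -0.   0.4] q [ 12.7  24.3  -6.2  59.6  -0.  -63. ]
shift [-1.9  2.8  4.5] norm [-0.0025  0.0038  0.006 ] turn [ 0.03 -0.02 -0.17] norm [ 0.001 -0.001 -0.006]
```

View pics/c6.png

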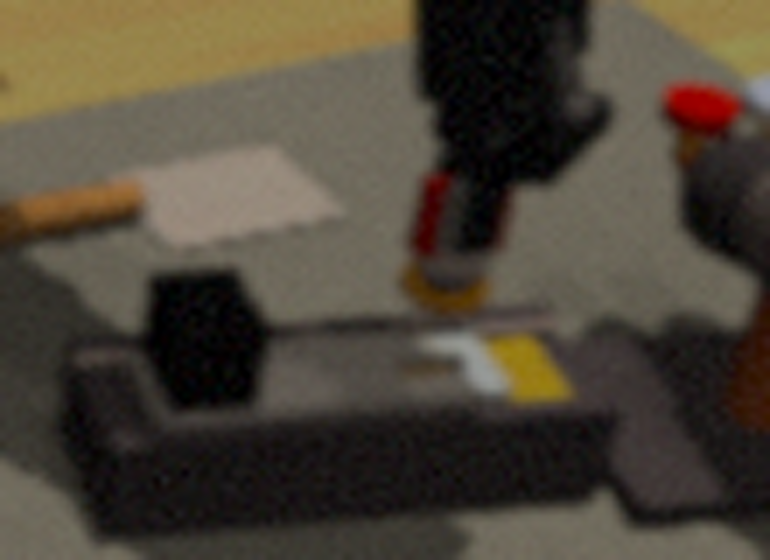

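The screw's washer is at crop (446,288), so px (373.7,171), and the foot's slot at crop (428,367), so px (371,182.4). I compare both with the predictions.

Run:
```python
from h import *
a=cv2.imread('pics/s6.png');h=cv2.cvtColor(a,cv2.COLOR_BGR2HSV)
H,S,V=[h[...,i].astype(int) for i in range(3)]
m=((H>12)&(H<32)&(S>110)&(V>45));m[:165]=0;m[176:]=0;m[:,:364]=0;m[:,384:]=0
v,u=np.nonzero(m);print('washer px',u.min(),u.max(),v.min(),v.max(),u.mean(),v.mean())
T=np.array([561.8,208.1,116.3])
print('pred washer side',proj('scene',T-[0,0,53-22]))
r=((H<8)|(H>172))&(S>100)&(V>40);r[:150]=0;r[170:]=0;r[:,:366]=0;r[:,:][:,385:]=0
v,u=np.nonzero(r);print('wing',u.min(),u.max(),v.min(),v.max())
d=np.array([np.cos(np.radians(75.8)),np.sin(np.radians(75.8)),0])
for s in(-18,18):print('pred wing end',proj('scene',T-[0,0,53-50]+s*d))
s4=cv2.imread('pics/s4.png');g=cv2.cvtColor(s4,cv2.COLOR_BGR2HSV)[...,2].astype(int)
np.set_printoptions(linewidth=200);print(g[178:187,363:380]);print('pred rest slot',proj('scene',(560.1,211.5,48)),[proj('scene',np.array([560.1,211.5,48])+s*d) for s in(-13.25,13.25)])
```

```text
washer px 368 379 167 174 373.1372549019608 171.41176470588235
pred washer side [373.08953339 170.43777792]
wing 369 382 154 166
pred wing end [368.63908941 162.04956902]
pred wing end [381.72010393 161.1746161 ]
[[142 145 149 147 152 155 155 154 152 150 153 154 155 152 137 118 108]
 [152 152 153 149 150 147 148 143 139 136 142 141 146 149 149 140 139]
 [151 150 148 139 130 117 119 117 112 109 109 115 122 140 151 150 150]
 [150 150 139 122  98  89  85  85  83  83  78  77  91 121 144 152 151]
 [153 153 144 126 105  89  93  90  91  95  96  94  99 122 144 151 151]
 [152 149 152 141 132 125 126 125 124 124 128 139 137 142 152 155 152]
 [153 152 154 151 149 146 149 147 145 147 150 152 153 152 154 151 155]
 [153 153 152 152 151 151 149 147 148 143 146 142 142 139 139 139 137]
 [144 139 140 137 137 134 128 123 117 117 115 114 110 108 103 100  96]]
pred rest slot [371.06444184 181.1343625 ] [array([366.4340493 , 181.47413378]), array([375.6804173 , 180.79564912])]
```

Call:
step_arm --pt "-0.0025 0.0036 0.003 0 0 0 0" --pt "-0.0025 0.0036 0.006 0 0 0 0" --pt "-0.0025 0.0036 0.009 0 0 0 0" --pt "-0.0025 0.0036 0.012 0 0 0 0" --pt "-0.0025 0.0036 0.012 0 0 0 0" --pt "-0.0025 0.0036 0.012 0 0 0 0"

```text
time_s: 14.8
ee_pos: [559.0, 211.0, 106.7]
ee_rot: [[-0.247, -0.969, -0.002], [-0.969, 0.247, -0.001], [0.001, 0.002, -1.0]]
ft_force: [0.3, 0.9, -1.8]
width: 8.9
finger_force: 60.5
```

Run:
```python
from h import *
plan((559.6,210.7,93),165.8)
```

```text
t 14.8 pos [559.  211.  106.7] yaw 165.67 w 8.9 F [ 0.3  0.9 -1.8] q [ 13.   24.6  -7.2  58.3  -0.  -62.7]
shift [ 0.1 -0.7 13.7] norm [ 0.0001 -0.0009  0.0182] turn [ 0.1  -0.06 -0.13] norm [ 0.003 -0.002 -0.004]
```

Call:
step_arm --pt "0.0002 -0.0007 0.002 0 0 0 0" --pt "0.0002 -0.0007 0.004 0 0 0 0" --pt "0.0002 -0.0007 0.006 0 0 0 0" --pt "0.0002 -0.0007 0.0075 0 0 0 0" --pt "0.0002 -0.0007 0.009 0 0 0 0" --pt "0.0002 -0.0007 0.009 0 0 0 0"

```text
time_s: 15.3
ee_pos: [559.4, 210.6, 99.8]
ee_rot: [[-0.248, -0.969, -0.002], [-0.969, 0.248, -0.001], [0.001, 0.002, -1.0]]
ft_force: [0.6, 1.2, -1.1]
width: 9.2
finger_force: 60.5
```

Run:
```python
from h import *
plan((559.6,210.7,93),165.8)
```

```text
t 15.3 pos [559.4 210.6  99.8] yaw 165.66 w 9.2 F [ 0.6  1.2 -1.1] q [ 12.9  24.9  -7.7  57.5  -0.  -62.7]
shift [-0.2 -0.2  6.8] norm [-0.0002 -0.0003  0.009 ] turn [ 0.11 -0.06 -0.14] norm [ 0.004 -0.002 -0.005]
```

Call:
step_arm --pt "0 0 0.001 0 0 0 0" --pt "0 0 0.002 0 0 0 0" --pt "0 0 0.003 0 0 0 0" --pt "0 0 0.004 0 0 0 0" --pt "0 0 0.005 0 0 0 0" --pt "0 0 0.006 0 0 0 0" --pt "0 0 0.006 0 0 0 0"

```text
time_s: 15.88
ee_pos: [559.5, 210.6, 95.4]
ee_rot: [[-0.248, -0.969, -0.002], [-0.969, 0.248, -0.001], [0.001, 0.002, -1.0]]
ft_force: [-0.8, 0.0, -0.8]
width: 9.1
finger_force: 60.5
```

Run:
```python
from h import *
plan((559.6,210.7,89),165.8);print(sensors.state()['torque'])
```

```text
t 15.88 pos [559.5 210.6  95.4] yaw 165.66 w 9.1 F [-0.8  0.  -0.8] q [ 12.9  25.1  -8.1  56.9  -0.  -62.7]
shift [-0.1 -0.1  6.4] norm [-0.0001 -0.0001  0.0086] turn [ 0.1  -0.05 -0.14] norm [ 0.003 -0.002 -0.005]
[ 0.02428107 -0.00102655 -0.01960949]
```

Call:
step_arm --pt "0 0 0.001 0 0 0 0" --pt "0 0 0.002 0 0 0 0" --pt "0 0 0.003 0 0 0 0" --pt "0 0 0.004 0 0 0 0" --pt "0 0 0.0048 0 0 0 0" --pt "0 0 0.0048 0 0 0 0"

```text
time_s: 16.38
ee_pos: [559.5, 210.6, 91.8]
ee_rot: [[-0.248, -0.969, -0.002], [-0.969, 0.248, -0.001], [0.001, 0.002, -1.0]]
ft_force: [-0.6, -0.1, -1.0]
width: 9.4
finger_force: 60.5
```

Run:
```python
from h import *
plan((559.6,210.7,84),165.8);print(sensors.state()['torque'])
```

```text
t 16.38 pos [559.5 210.6  91.8] yaw 165.66 w 9.4 F [-0.6 -0.1 -1. ] q [ 12.9  25.3  -8.3  56.5  -0.  -62.7]
shift [-0.1 -0.1  7.8] norm [-0.0002 -0.0002  0.0104] turn [ 0.1  -0.06 -0.14] norm [ 0.003 -0.002 -0.005]
[-0.00749153  0.00574426 -0.0270116 ]
```

Tip at about 39 mm with no force: it is entering the nut slot. On down.

Call:
step_arm --pt "0 0 0.0013 0 0 0 0" --pt "0 0 0.0026 0 0 0 0" --pt "0 0 0.004 0 0 0 0" --pt "0 0 0.0053 0 0 0 0" --pt "0 0 0.0066 0 0 0 0" --pt "0 0 0.008 0 0 0 0" --pt "0 0 0.009 0 0 0 0" --pt "0 0 0.01 0 0 0 0" --pt "0 0 0.011 0 0 0 0" --pt "0 0 0.011 0 0 0 0"

```text
time_s: 17.22
ee_pos: [559.5, 210.6, 83.6]
ee_rot: [[-0.248, -0.969, -0.002], [-0.969, 0.248, -0.001], [0.001, 0.002, -1.0]]
ft_force: [0.1, 1.0, -0.6]
width: 8.9
finger_force: 60.5
```

Run:
```python
from h import *
plan((559.6,210.7,80),165.8);print(sensors.state()['torque'])
```

```text
t 17.22 pos [559.5 210.6  83.6] yaw 165.66 w 8.9 F [ 0.1  1.  -0.6] q [ 12.9  25.7  -9.   55.5  -0.  -62.7]
shift [-0.1 -0.1  3.6] norm [-0.0002 -0.0001  0.0048] turn [ 0.1  -0.06 -0.14] norm [ 0.003 -0.002 -0.005]
[ 0.02049049  0.01120166 -0.01773563]
```

Call:
step_arm --pt "0 0 0.0013 0 0 0 0" --pt "0 0 0.0026 0 0 0 0" --pt "0 0 0.004 0 0 0 0" --pt "0 0 0.0053 0 0 0 0" --pt "0 0 0.0066 0 0 0 0" --pt "0 0 0.008 0 0 0 0" --pt "0 0 0.0095 0 0 0 0" --pt "0 0 0.011 0 0 0 0" --pt "0 0 0.011 0 0 0 0" --pt "0 0 0.011 0 0 0 0"

```text
time_s: 18.05
ee_pos: [559.7, 210.7, 76.5]
ee_rot: [[-0.248, -0.969, -0.001], [-0.969, 0.248, -0.0], [0.0, 0.001, -1.0]]
ft_force: [-2.6, -1.0, 7.0]
width: 8.9
finger_force: 61.8
```

Run:
```python
from h import *
plan((559.6,210.7,74.5),165.8);print(sensors.state()['torque'])
```

```text
t 18.05 pos [559.7 210.7  76.5] yaw 165.66 w 8.9 F [-2.6 -1.   7. ] q [ 12.9  26.   -9.5  54.5  -0.  -62.7]
shift [0.1 0.1 2. ] norm [0.0001 0.0001 0.0026] turn [ 0.04 -0.02 -0.14] norm [ 0.001 -0.001 -0.005]
[-0.09776272  0.57390577 -0.04495226]
```

Call:
step_arm --pt "0 0 0.001 0 0 0 0" --pt "0 0 0.002 0 0 0 0" --pt "0 0 0.0033 0 0 0 0" --pt "0 0 0.0033 0 0 0 0" --pt "0 0 0.0033 0 0 0 0"

```text
time_s: 18.47
ee_pos: [559.7, 210.7, 74.5]
ee_rot: [[-0.248, -0.969, -0.0], [-0.969, 0.248, -0.0], [0.0, 0.0, -1.0]]
ft_force: [-3.3, -1.4, 11.1]
width: 9.5
finger_force: 62.2
```

Run:
```python
from h import *
plan((559.6,210.7,74.5),165.8);print(sensors.state()['torque'])
```

```text
t 18.47 pos [559.7 210.7  74.5] yaw 165.66 w 9.5 F [-3.3 -1.4 11.1] q [ 12.9  26.1  -9.7  54.2  -0.  -62.7]
shift [ 0.1  0.1 -0. ] norm [ 0.0001  0.0002 -0.    ] turn [ 0.02 -0.02 -0.14] norm [ 0.001 -0.001 -0.005]
[-0.17254258  0.8271314  -0.03119225]
```

Pressed to tip 21.5 mm at about 12 N. Turning clockwise (+rz, since the tool points down).

Call:
step_arm --pt "0 0 0 0 0 0.1 0" --pt "0 0 0 0 0 0.25 0" --pt "0 0 0 0 0 0.4 0" --pt "0 0 0 0 0 0.55 0" --pt "0 0 0 0 0 0.7 0" --pt "0 0 0 0 0 0.85 0" --pt "0 0 0 0 0 0.97 0" --pt "0 0 0 0 0 0.97 0"

```text
time_s: 19.13
ee_pos: [561.4, 211.0, 75.1]
ee_rot: [[-0.69, -0.724, 0.003], [-0.724, 0.69, 0.0], [-0.002, -0.002, -1.0]]
ft_force: [-0.5, 0.1, 8.8]
width: 8.8
finger_force: 62.1
```

Run:
```python
from h import *
plan((559.6,210.7,74.5),110);print(sensors.state()['torque'])
```

```text
t 19.13 pos [561.4 211.   75.1] yaw 136.4 w 8.8 F [-0.5  0.1  8.8] q [ 12.9  26.1  -9.6  54.1  -0.  -33.5]
shift [1.5 1.1 0.6] norm [0.002  0.0015 0.0007] turn [-0.07  0.15 26.4 ] norm [-0.002  0.005  0.88 ]
[-0.04601924  0.13441424 -0.0906719 ]
```

Call:
step_arm --pt "0.0005 0.0005 0.0005 0 0 0.1 0" --pt "0.001 0.0007 0.0007 0 0 0.25 0" --pt "0.001 0.0007 0.0007 0 0 0.4 0" --pt "0.001 0.0007 0.0007 0 0 0.55 0" --pt "0.001 0.0007 0.0007 0 0 0.7 0" --pt "0.001 0.0007 0.0007 0 0 0.85 0" --pt "0.001 0.0007 0.0007 0 0 1 0" --pt "0.001 0.0007 0.0007 0 0 1 0"

```text
time_s: 19.8
ee_pos: [561.0, 210.9, 74.8]
ee_rot: [[-0.959, -0.282, 0.004], [-0.282, 0.959, 0.001], [-0.004, -0.0, -1.0]]
ft_force: [0.8, -0.2, 10.2]
width: 9.0
finger_force: 62.2
```

Run:
```python
from h import *
plan((559.6,210.7,74.5),80);print(sensors.state()['torque'])
```

```text
t 19.8 pos [561.  210.9  74.8] yaw 106.37 w 9.0 F [ 0.8 -0.2 10.2] q [12.9 26.  -9.8 54.  -0.  -3.4]
shift [1.4 0.2 0.3] norm [0.0018 0.0003 0.0004] turn [2.000e-02 2.200e-01 2.637e+01] norm [0.001 0.007 0.879]
[ 0.02640694  0.01998244 -0.07773271]
```

Call:
step_arm --pt "0.0005 0 0 0 0 0.1 0" --pt "0.0005 0 0 0 0 0.25 0" --pt "0.0005 0 0 0 0 0.4 0" --pt "0.0005 0 0 0 0 0.55 0" --pt "0.0005 0 0 0 0 0.7 0" --pt "0.0005 0 0 0 0 0.85 0" --pt "0.0005 0 0 0 0 0.93 0" --pt "0.0005 0 0 0 0 0.93 0"

```text
time_s: 20.47
ee_pos: [560.4, 210.6, 74.8]
ee_rot: [[-0.98, 0.198, 0.003], [0.198, 0.98, 0.0], [-0.003, 0.001, -1.0]]
ft_force: [-0.7, -1.7, 10.5]
width: 9.4
finger_force: 62.3
```

Run:
```python
from h import *
plan((559.6,210.7,77),76);print(sensors.state()['torque'])
```

```text
t 20.47 pos [560.4 210.6  74.8] yaw 78.55 w 9.4 F [-0.7 -1.7 10.5] q [12.9 26.  -9.8 54.  -0.  24.4]
shift [ 0.8 -0.  -2.2] norm [ 0.0011 -0.     -0.003 ] turn [0.05 0.19 2.55] norm [0.002 0.006 0.085]
[-0.15199583  0.13821748 -0.002507  ]
```

Call:
step_arm --pt "0 0 -0.001 0 0 0 0" --pt "0 0 -0.002 0 0 0 0" --pt "0 0 -0.003 0 0 0 0" --pt "0 0 -0.0042 0 0 0 0" --pt "0 0 -0.0042 0 0 0 0"

```text
time_s: 20.88
ee_pos: [560.2, 210.5, 75.3]
ee_rot: [[-0.98, 0.197, 0.002], [0.197, 0.98, -0.0], [-0.001, 0.0, -1.0]]
ft_force: [6.1, 0.5, -3.8]
width: 9.1
finger_force: 59.8
```

Run:
```python
from h import *
plan((559.6,210.7,77),76);print(sensors.state()['torque'])
```

```text
t 20.88 pos [560.2 210.5  75.3] yaw 78.65 w 9.1 F [ 6.1  0.5 -3.8] q [12.9 26.  -9.7 54.2 -0.  24.3]
shift [ 0.6  0.1 -1.7] norm [ 0.0008  0.0001 -0.0022] turn [0.02 0.09 2.65] norm [0.001 0.003 0.088]
[ 0.20311761 -1.41266754 -0.06878017]
```

The pull shows the T head is hooked under the plate. Relaxing slightly, then opening.

Call:
step_arm --pt "0 0 0.0009 0 0 0 0" --pt "0 0 0.0009 0 0 0 0" --pt "0 0 0.0009 0 0 0 0.2" --pt "0 0 0.0009 0 0 0 0.3" --pt "0 0 0.0009 0 0 0 0.45" --pt "0 0 0.0009 0 0 0 0.6" --pt "0 0 0.0009 0 0 0 0.6" --pt "0 0 0.0009 0 0 0 0.6" --grip_force 20

```text
time_s: 21.55
ee_pos: [557.9, 210.3, 74.8]
ee_rot: [[-0.981, 0.196, -0.002], [0.196, 0.981, -0.001], [0.002, -0.001, -1.0]]
ft_force: [-0.2, -0.5, -0.5]
width: 51.0
finger_force: 0.0
```

Run:
```python
from h import *
plan((559.6,210.7,200),76);print(sensors.state()['torque'])
```

```text
t 21.55 pos [557.9 210.3  74.8] yaw 78.67 w 51.0 F [-0.2 -0.5 -0.5] q [12.9 26.  -9.8 54.3 -0.  24.3]
shift [  -1.3    0.6 -125.2] norm [-0.0017  0.0007 -0.1669] turn [-0.06 -0.12  2.67] norm [-0.002 -0.004  0.089]
[-0.05885726 -0.02063847  0.00975309]
```

Rise, then back off away from the torch so that the cameras can see.

Call:
step_arm --pt "0 0 -0.02 0 0 0 0.6" --pt "0 0 -0.05 0 0 0 0.6" --pt "0 0 -0.09 0 0 0 0.6" --pt "0 0 -0.14 0 0 0 0.6" --pt "0 0 -0.18 0 0 0 0.6" --pt "0 -0.05 -0.2 0 0 0 0.6" --pt "0 -0.1 -0.2 0 0 0 0.6" --pt "0 -0.15 -0.2 0 0 0 0.6" --pt "0 -0.2 -0.2 0 0 0 0.6" --pt "0 -0.25 -0.2 0 0 0 0.6" --pt "0 -0.3 -0.2 0 0 0 0.6" --pt "0 -0.3 -0.2 0 0 0 0.6"

```text
time_s: 22.55
ee_pos: [513.2, -15.4, 225.3]
ee_rot: [[-0.979, 0.203, -0.002], [0.203, 0.979, -0.003], [0.001, -0.003, -1.0]]
ft_force: [1.2, 0.9, -0.9]
width: 51.1
finger_force: 0.0
```

Run:
```python
from h import *
b=camera('top');a=camera('scene');cv2.imwrite('pics/t7.png',b);cv2.imwrite('pics/s7.png',a)
c=np.zeros((600,720,3),np.uint8)
c[:325,:600]=cv2.resize(b[145:210,100:220],None,fx=5,fy=5,interpolation=2);c[328:598,:600]=cv2.resize(a[160:214,310:430],None,fx=5,fy=5,interpolation=2);cv2.imwrite('pics/c7.png',c)
h=cv2.cvtColor(b,cv2.COLOR_BGR2HSV);H,S,V=[h[...,i].astype(int) for i in range(3)]
r=(((H<6)|(H>174))&(S>140)&(V>60));k=np.zeros_like(V);k[160:195,132:165]=r[160:195,132:165];print('wing top',*wmom('top',k,95))
print(sensors.state()['ft_force'],sensors.state()['time_s'])
```

```text
wing top [559.4 210. ] [10.1 35.7] 169.12
[0.58913581 1.0790708  0.58997511] 22.65
```

View pics/c7.png

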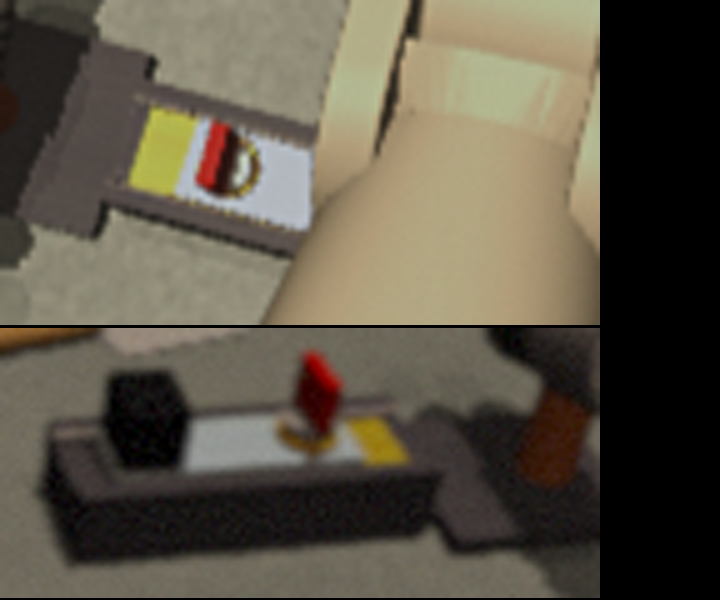

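The wing stands across the channel: axis 169°, so turned 87° from the channel's 76°. It is upright, with the washer on the rest and the robot clear. Handing in.

```bash
python3 -c "
from workcell import order
print(order.finish_job())"
```

```text
the job is handed in; nothing more can be done
None
```

The job is handed in after about 23 s of robot time: the rest is seated in the channel, block end away from the torch, and the thumbscrew went through both slots without forcing and was turned about 87° clockwise, with the head catching under the plate when pulled up; the jar, rod cup and paddle were not touched.

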